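# Put the moulding samples in their matching nests

## Task

Put the moulding samples away: lay the pink disc, the red carabiner and the pink tag each in the nest whose recess matches its outline and size, close to the middle; the fourth nest, longer and slimmer than any of them, stays empty. Each sample must lie flat on the floor of its recess, same side up as it lay on the bench, the carabiner and the tag along their recess (either way round), all let go and at rest.

Things in the scene. Friction and masses are not known exactly. Their poses are not given: they have to be found in the camera images.
- disc: Loose pink plastic disc like a small wheel, 52 mm across, with a thin sprue stub standing in the middle of its upper side (18 mm high over all; its upright outer wall is 8 mm high: grip it there, low down). Origin: centre of the underside, z up. Belongs in the round nest.
- carabiner: Loose red plastic carabiner lying flat, a rounded ring tapering to one end, 44 mm wide (its x), 75 mm long (its y), 10 mm thick, widest at y = -20 mm and tapering towards +y (30 mm wide at y = +25 mm); its parallel-most part to grip across is at y = -15 mm; it behaves as a solid piece. Origin: centre of the underside, z up. Belongs in the wide nest.
- tag: Loose pink flat plastic strip, 24 mm wide (its x), 90 mm long (its y), only 4.5 mm thick, with a sprue stub near one end (at y = -30 mm, on the +x half) that reaches 15 mm; grip it by the tips across the middle, close to the bench. Origin: centre of the underside, z up. Belongs in the bar nest.
- round_nest: Fixed to the bench: a flat plywood frame 84 x 84 mm with a felt-lined recess that is round, 66 mm across. Frame top 7 mm and recess floor 3 mm above the bench (4 mm deep). Origin: centre, at bench height; z up.
- wide_nest: Fixed to the bench: a flat plywood frame 76 x 107 mm with a felt-lined recess 58 mm wide and 89 mm long, its corners cut off. Frame top 7 mm and recess floor 3 mm above the bench (4 mm deep); both long sides are open over the middle 50 mm, down to the recess floor, as finger gaps. Origin: centre, at bench height; z up; y along the recess, x across it.
- bar_nest: Fixed to the bench: a flat plywood frame 56 x 122 mm with a felt-lined recess 38 mm wide and 104 mm long. Frame top 7 mm and recess floor 3 mm above the bench (4 mm deep); both long sides are open over the middle 50 mm, down to the recess floor, as finger gaps. Origin: centre, at bench height; z up; y along the recess, x across it.
- slim_nest: Fixed to the bench: a flat plywood frame 50 x 152 mm with a felt-lined recess 32 mm wide and 134 mm long, the narrowest and longest of the four. None of the samples belongs here. Frame top 7 mm and recess floor 3 mm above the bench (4 mm deep); both long sides are open over the middle 50 mm, down to the recess floor, as finger gaps. Origin: centre, at bench height; z up; y along the recess, x across it.
Things that resemble listed ones, but are neither listed nor needed, are in the scene too. Of the things like the disc, leave any that is orange; of the rest the smaller one is meant.

How it is judged:
By the outcome, as a careful person would: the job done as asked, in the order asked, and still so for the second after the job is handed in, with the robot touching nothing.
It also fails if it takes over 80 s, if anything falls off the work surface, if the arm or the gripper's body presses on something with over 40 N, if the wrist force passes 120 N, or if a joint passes its speed limit or range.

## Robot

A 7-joint arm with a two-finger parallel gripper is mounted at the origin on a cart in front of the work surface, level with it; the furniture and walls round the work are solid. World frame = base frame: x ahead of the robot, y to its left, z up, the work surface at z = 0. Lengths are in m, angles in rad, forces in N, time in s.
With the tool pointing down it reaches from about 0.4 to 0.85 m from the base axis. Payload 10.4 kg.
Tool frame: the origin (TCP) lies on the centre line of the jaws, within the pads' length; the fingertips stand 11 mm ahead of it and the grasp point (between the pads) lies 8 mm behind it; z points along the fingers, y is the line along which they close (so a half turn about z gives the same grasp; the last joint's range is limited). The gripper opens to 87 mm and grips with 3 to 60 N. Pads are 19 mm wide; open, the fingers measure 117 mm over their backs; the gripper's body (75 mm by 190 mm) begins 51 mm behind the grasp point.
Start: joints at [1.291, 0.332, -0.065, 1.46, 0.022, 1.35, -0.088], TCP at [0.159, -0.605, 0.234] pointing down, gripper open.
Joint ranges: [-2.6, 2.6], [-0.5, 2.12], [-1.47, 1.34], [0.16, 2.42], [-1.27, 4.41], [0.06, 2.06], [-2.6, 2.6]. Speed limits (rad/s): [2.22, 2.22, 2.79, 2.79, 3.14, 3.14, 3.14].

## Interface

Orientations are given as a unit quaternion [x, y, z, w].
In Python, from bench import r gives the robot as it stands.
- The arm moves only by the shell command python3 -m pendant 'ROWS' [OPENING] [FORCE]. ROWS is JSON, a list of rows, each a list of 4 numbers: the shift along the tool's x, y, z in m, then the turn about the tool's z in rad. A call has 1 to 8 rows; each row shifts and turns the commanded pose from where the row before left it, along the tool's axes as they then stand; what a row does not reach is not made up. A row lasts 1/12 s, in which the tool goes at most 41.7 mm and 7.16 degrees, less where a joint would pass 70% of its speed; a pose out of reach is approached as far as the arm can. A call with a gripper value outside its range is refused whole. OPENING is the opening, from 0 (shut) to 1 (fully open), set as the call begins (- or left out, the last holds). The fingers move at their own pace and stop on an object; FORCE is the grip in N (left out, the last holds). Time passes only in rows, so rows that do not move let the fingers close. It gives the time, the measured TCP pose, the force, the opening and the grip force at its end, in the units of the state.
- r.read_state(): the state, without advancing time (a new reading comes with each control period).
- r.camera(name): name is "scene" or "top"; returns a dict with "img" (480x640x3 uint8, red, green, blue), "camera_matrix" (3x3 intrinsics, pixels), "xyz" and "attitude" of the camera in the world. Camera axes: x right, y down, z forward; pixel columns grow to the right and rows downward; lengths in m; the calibration is good to about 2 mm. A picture is of the moment at which its call begins. There is no depth.
- r.close_job(): hands the job in; it is judged then, once.
Trained networks look in the newest picture that a camera, given by its name, has taken for a name from the list of things; names that differ only in an ending like _2 or _b are one class to them, and where a whole thing is asked for, a point or a joint stands for the part that bears it (a point fixed in the world has none). Each returns a list of dicts, best first, with "score" (0 to 1); they miss things now and then, are a little off and sometimes report something else, mostly with a low value. They report only what shows in the picture. A call takes as long as a camera call. They do not tell look-alikes from the thing itself.
- r.outline_of(thing, camera): "mask" (480x640 bool, what is visible of it) and "bbox" ([centre column, centre row, width, height] in pixels, round what is visible of it).
The state is a dict: "time": time; "joint_positions": joint angles; "joint_vel": joint speeds; "joint_torque": joint torques, N m; "ee_pos": TCP position; "eef_rot": TCP orientation; "ft_force": force on the tool from outside, world axes, zero at the start; "torque": the same for the moment, N m; "width": finger opening in m; "grip_force": force on a finger pad.
Only numpy, scipy, OpenCV 4.12 (cv2) and the standard library are available. Lean on these libraries where they do the work, as an engineer would, in place of code of your own. Each camera call takes 0.05 s, during which the arm holds its last target. There are 200 camera calls.

## Working session

There is one attempt and no reset: what is moved stays moved. The work goes in short steps, Python scripts to look and compute and a shell command to move; the robot and the scene stay as the last step left them, time stands still between calls to the robot, and variables do not carry over. Pictures are saved under pics/ and viewed, at most 14 in all, crops included, and the job is handed in when it is done.

```bash
ls; mkdir -p pics; python3 - <<'E'
from bench import r
import cv2,numpy as np
for n in("top","scene"):
    c=r.camera(n); cv2.imwrite(f"pics/{n}0.png",c["img"][:,:,::-1]); print(n,c["camera_matrix"],c["xyz"],c["attitude"])
    for t in("disc","carabiner","tag","round_nest","wide_nest","bar_nest","slim_nest"):
        print(t,[(round(d["score"],2),np.round(d["bbox"]).tolist()) for d in r.outline_of(t,n)])
print(r.read_state())
E
```

```text
pics
top [[510.51900076   0.         311.43829464]
 [  0.         510.51900076 243.79302528]
 [  0.           0.           1.        ]] [ 0.40325081 -0.31344472  0.92388961] [ 0.70847623 -0.70500048  0.02089607 -0.02447659]
disc [(0.97, [283.0, 313.0, 39.0, 39.0]), (0.96, [327.0, 357.0, 32.0, 28.0]), (0.58, [302.0, 249.0, 29.0, 31.0])]
carabiner [(0.66, [341.0, 281.0, 25.0, 42.0])]
tag [(0.71, [252.0, 242.0, 43.0, 43.0]), (0.23, [392.0, 224.0, 62.0, 67.0])]
round_nest [(0.92, [249.0, 148.0, 61.0, 61.0])]
wide_nest [(0.86, [391.0, 224.0, 60.0, 70.0]), (0.26, [348.0, 191.0, 66.0, 78.0])]
bar_nest [(0.6, [298.0, 163.0, 55.0, 71.0])]
slim_nest [(0.91, [347.0, 193.0, 67.0, 83.0])]
scene [[497.7007894    0.         324.63689249]
 [  0.         497.7007894  241.56480461]
 [  0.           0.           1.        ]] [-0.12390251 -0.91521095  0.5586368 ] [ 0.80582749 -0.32893229  0.17246225 -0.46119668]
disc [(0.81, [265.0, 315.0, 32.0, 25.0]), (0.71, [265.0, 280.0, 28.0, 27.0]), (0.66, [326.0, 263.0, 24.0, 13.0])]
carabiner [(0.74, [326.0, 286.0, 36.0, 24.0])]
tag [(0.47, [305.0, 244.0, 30.0, 
[... 180 characters left out ...]
nt_positions': array([ 1.29139901,  0.33219281, -0.06471342,  1.46009696,  0.0215877 ,
        1.34989245, -0.08851293]), 'joint_vel': array([ 0.00129538, -0.00152704,  0.00042443,  0.00135317,  0.00037004,
       -0.00054317,  0.0009404 ]), 'joint_torque': array([ 1.20801683e-04, -6.22991109e+01,  2.45883042e-02, -3.90111458e+01,
       -6.10325765e-02,  3.15212191e-02,  6.94120354e-05]), 'ee_pos': array([ 0.15877583, -0.60452085,  0.2335815 ]), 'eef_rot': array([9.91768194e-01, 1.28046266e-01, 2.47799715e-05, 4.87142985e-05]), 'ft_force': array([-0.3015089 ,  0.41010379, -0.48782042]), 'torque': array([-0.01209334,  0.04211001, -0.02411049]), 'grip_force': 0.0, 'width': 0.0870403487928006}
```

```bash
python3 - <<'E'
import cv2
a=cv2.imread("pics/top0.png")[100:400,200:440]; cv2.imwrite("pics/top0c.png",cv2.resize(a,(480*1,600),interpolation=cv2.INTER_CUBIC))
E
```

```text
(no output)
```

View pics/top0.png

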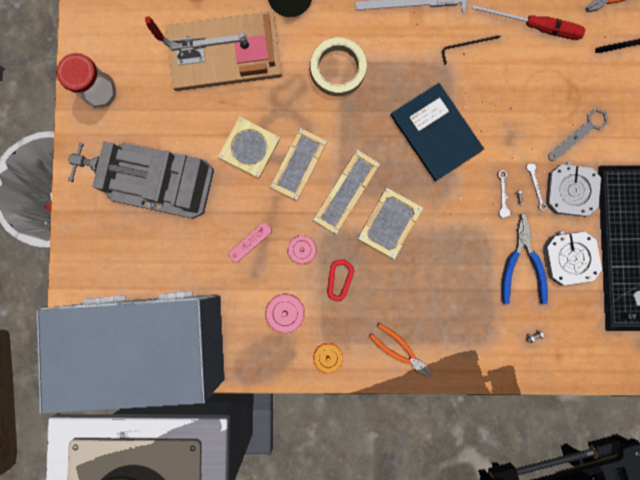

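View pics/top0c.png

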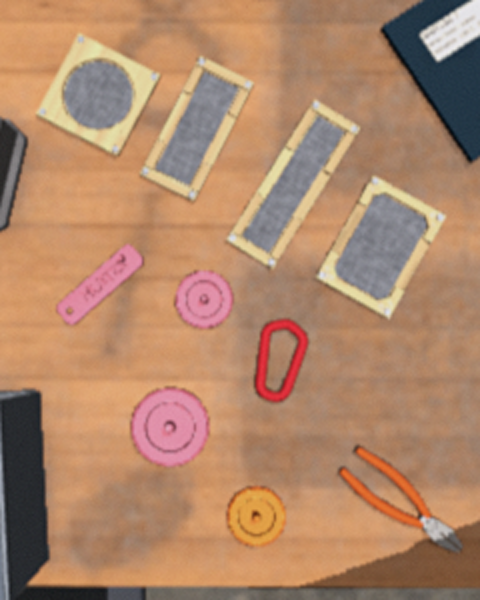

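```bash
cat > h.py <<'E'
from bench import r
import cv2,numpy as np
from scipy.spatial.transform import Rotation as R
def world(c,uv,z):
    uv=np.asarray(uv,float).reshape(-1,2)
    d=np.c_[uv,np.ones(len(uv))]@np.linalg.inv(c["camera_matrix"]).T@R.from_quat(c["attitude"]).as_matrix().T
    return (c["xyz"]+d*((z-c["xyz"][2])/d[:,2])[:,None])[:,:2]
def rect(c,mask,z):
    k=max(cv2.findContours(mask.astype(np.uint8),0,cv2.CHAIN_APPROX_NONE)[0],key=len)
    p=world(c,k,z)*1000
    (x,y),(w,h),a=cv2.minAreaRect(p.astype(np.float32))
    if w>h: w,h,a=h,w,a+90   # a: direction of width; long axis a+90
    return x,y,w,h,(a+90)%180,p
def tool():
    s=r.read_state(); m=R.from_quat(s["eef_rot"]).as_matrix()
    return s["ee_pos"],np.degrees(np.arctan2(m[1,0],m[0,0])),s
def delta(x,y,yaw=None):   # tool-axis shift (before turning) to world x,y; turn
    p,a,_=tool(); b=np.radians(a); d=np.array([x,y])-p[:2]
    t=None if yaw is None else -((yaw-a+90)%180-90)
    return np.round([d@[np.cos(b),np.sin(b)],d@[np.sin(b),-np.cos(b)]],4),t,np.radians(t or 0)
E
python3 - <<'E'
from h import *
c=r.camera("top")
for t,z in(("disc",.006),("carabiner",.006),("tag",.004),("round_nest",.006),("wide_nest",.006),("bar_nest",.006),("slim_nest",.006)):
    for d in r.outline_of(t,"top"):
        q=rect(c,d["mask"],z); print(t,round(d["score"],2),np.round(q[:5],1), d["mask"].sum())
        if t=="carabiner":
            a=np.radians(q[4]);u=np.array([np.cos(a),np.sin(a)]);v=np.array([-u[1],u[0]])
            p=world(c,np.argwhere(d["mask"])[:,::-1],z)*1000-q[:2]; s=p@u;w=p@v
            for l in range(-35,36,10):
                k=abs(s-l)<3; print(l,np.round([w[k].min(),w[k].max()],1))
# colour check
hsv=cv2.cvtColor(c["img"],cv2.COLOR_RGB2HSV)
m=((hsv[...,0]>155)|(hsv[...,0]<4))&(hsv[...,1]>85)&(hsv[...,2]>120)
n,l,st,_=cv2.connectedComponentsWithStats(m.astype(np.uint8))
for i in range(1,n):
    if st[i,4]>150 and 200<st[i,0]<440 and st[i,1]>200: print(st[i],np.round(rect(c,l==i,.006)[:5],1))
E
```

```text
disc 0.71 [ 339.1 -262.    69.2   71.5   90.6] 1267
disc 0.63 [ 453.3 -291.2   49.7   50.9  135.4] 644
disc 0.58 [ 2.601e+02 -3.391e+02  4.970e+01  5.090e+01  3.000e-01] 693
carabiner 0.6 [ 397.5 -360.4   41.6   75.9  170.7] 539
-35 [-14.6  12.6]
-25 [-20.8  19.6]
-15 [-19.3  20.8]
-5 [-20.8  19. ]
5 [-20.8  17.2]
15 [-19.9  15.4]
25 [-19.9  14.5]
35 [-14.6  10.7]
carabiner 0.45 [ 4.528e+02 -2.917e+02  5.040e+01  5.050e+01  3.000e-01] 663Traceback (most recent call last):
  File "<stdin>", line 10, in <module>
    return umr_minimum(a, axis, None, out, keepdims, initial, where)
ValueError: zero-size array to reduction operation minimum which has no identity
```

View pics/scene0.png

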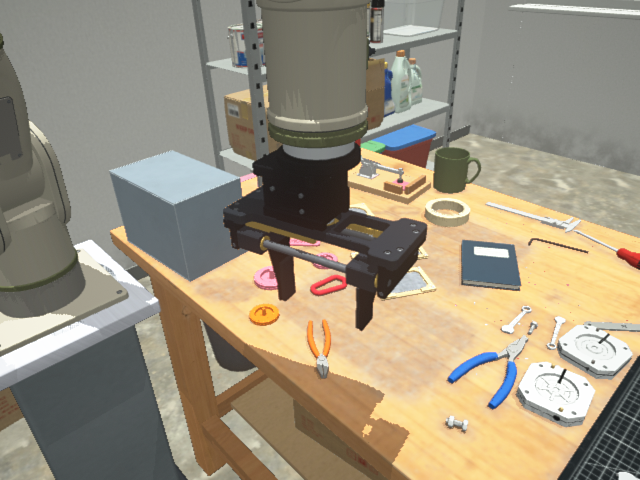

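```bash
python3 - <<'E'
from h import *
c=r.camera("top")
def pca(mask,z):
    k=max(cv2.findContours(mask.astype(np.uint8),0,cv2.CHAIN_APPROX_NONE)[0],key=len)
    f=np.zeros(mask.shape,np.uint8); cv2.drawContours(f,[k],-1,1,-1)
    p=world(c,np.argwhere(f)[:,::-1],z)*1000; m=p.mean(0); w,v=np.linalg.eigh(np.cov((p-m).T)); u=v[:,1]
    s=(p-m)@u; t=(p-m)@[-u[1],u[0]]
    return np.round([*m,np.degrees(np.arctan2(u[1],u[0]))%180,s.min(),s.max(),t.min(),t.max(),(s**3).mean()**(1/3) if (s**3).mean()>0 else -(-(s**3).mean())**(1/3)],1)
for t,z in(("disc",.006),("carabiner",.006),("tag",.004),("round_nest",.006),("wide_nest",.006),("bar_nest",.006),("slim_nest",.006)):
    for d in r.outline_of(t,"top")[:3]:
        print(t,round(d["score"],2),np.round(rect(c,d["mask"],z)[:5],1),"pca",pca(d["mask"],z))
hsv=cv2.cvtColor(c["img"],cv2.COLOR_RGB2HSV)
m=((hsv[...,0]>155)|(hsv[...,0]<4))&(hsv[...,1]>70)&(hsv[...,2]>120)
n,l,st,_=cv2.connectedComponentsWithStats(m.astype(np.uint8))
for i in range(1,n):
    if st[i,4]>150 and 200<st[i,0]<440 and st[i,1]>200: print(st[i],np.round(rect(c,l==i,.006)[:5],1),"pca",pca(l==i,.005))
s=r.camera("scene")
b=world(s,[[192,273]],0)[0]
print("box foot",b,[ (z,np.round(world(s,[[180,188]],z)[0]-b,3)) for z in(.1,.13,.16,.19,.22)])
print("box top corners from top cam",world(c,[[205,400],[220,295],[38,310]],.15))
print("vise edge",world(c,[[213,160],[207,217]],.07))
E
```

```text
disc 0.84 [ 4.528e+02 -2.917e+02  5.050e+01  5.050e+01  3.000e-01] pca [ 452.9 -291.2    8.1  -25.9   26.1  -25.5   25.7    2.6]
disc 0.63 [ 338.2 -262.    67.4   68.    90.3] pca [ 338.5 -261.7   53.3  -34.1   34.9  -34.4   34.5    4.2]
disc 0.59 [ 260.1 -338.2   49.9   50.   135. ] pca [ 260.1 -338.7   24.1  -26.4   25.6  -24.8   25.5   -4. ]
tag 0.97 [ 465.8 -197.4   27.4   88.6  131.2] pca [ 466.1 -197.2  131.4  -44.3   44.3  -13.4   14.1   -5.4]
round_nest 0.66 [ 640.1 -192.8   87.8   89.2   62.9] pca [ 639.  -193.2   89.2  -55.1   55.6  -55.3   55.3    6.3]
wide_nest 0.94 [ 501.5 -450.7   77.6  110.2  151.2] pca [ 501.5 -450.6  152.8  -55.9   55.7  -39.1   39.9   -4. ]
bar_nest 0.62 [ 608.4 -284.3   57.6  121.6  153.6] pca [ 608.9 -283.9  153.5  -60.6   61.   -28.2   29.4    3.9]
slim_nest 0.81 [ 558.  -371.8   50.7  152.6  148. ] pca [ 557.7 -371.4  148.2  -76.7   75.9  -25.2   25.6   -8.1]
[228 222  44  40 656] [ 465.1 -197.1   24.4   90.3  131.7] pca [ 465.3 -197.1  131.8  -45.    45.4  -12.2   12.3    3.5]
[288 235  29  29 659] [ 4.528e+02 -2.917e+02  5.040e+01  5.050e+01  3.000e-01] pca [ 452.4 -291.2   43.5  -25.6   25.6  -26.2   25.     1.4]
[328 260  26  41 470] [ 397.5 -360.7   42.3   73.3  173. ] pca [ 399.  -359.2  167.8  -35.6   38.2  -21.2   21.4    9.4]
[ 266  294   39   39 1204] [ 338.2 -262.    67.4   68.    90.3] pca [ 337.8 -261.4  142.6  -35.1   35.   -34.7   34.6   -3.2]
box foot [ 0.23857251 -0.12967482] [(0.1, array([0.091, 0.173])), (0.13, array([0.061, 0.111])), (0.16, array([0.032, 0.048])), (0.19, array([ 0.002, -0.015])), (0.22, array([-0.028, -0.078]))]
box top corners from top cam [[ 0.21880191 -0.15185795]
 [ 0.37480552 -0.17166204]
 [ 0.35080483  0.10310038]]
vise edge [[ 0.59968931 -0.14134872]
 [ 0.50247638 -0.13293475]]
```

```bash
python3 -m pendant '[[0.030,-0.019,0,0],[0.030,-0.019,0,0],[0.030,-0.019,0,0],[0.030,-0.019,0,0],[0.030,-0.019,0,0],[0.030,-0.019,0,0]]' 0.85 20 && python3 -m pendant '[[0.030,-0.019,0.01,0],[0.030,-0.019,0.01,0],[0.030,-0.019,0.01,0],[0.030,-0.019,0.01,0],[0.030,-0.019,0.01,0],[0.034,-0.019,0.01,0],[0,0,0,0]]'; python3 - <<'E'
from h import *
print(tool()[:2],delta(.4528,-.2915))
c=r.camera("scene"); a=c["img"][:,:,::-1][130:330,200:500]; cv2.imwrite("pics/scene1c.png",cv2.resize(a,(800,533),interpolation=cv2.INTER_CUBIC))
E
```

```text
time: 1.9
ee_pos: [0.3048, -0.4471, 0.2338]
eef_rot: [0.992, 0.128, 0.0, 0.0]
ft_force: [0.7, -0.0, 1.3]
width: 0.0743
grip_force: 0.0
time: 2.48
ee_pos: [0.4575, -0.284, 0.1721]
eef_rot: [0.991, 0.133, 0.001, -0.002]
ft_force: [0.2, 1.0, 0.3]
width: 0.0741
grip_force: 0.0
(array([ 0.45745288, -0.28400749,  0.17207584]), np.float64(15.26802074483927)) (array([-0.0065,  0.006 ]), None, np.float64(0.0))
```

View pics/scene1c.png

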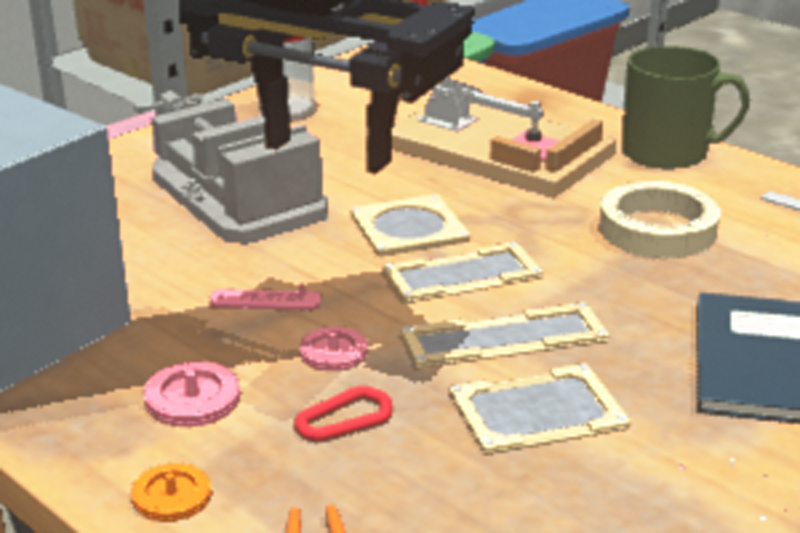

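```bash
python3 - <<'E'
from h import *
a=cv2.imread("pics/top0.png")[0:240,60:300]; b=cv2.imread("pics/scene0.png")
cv2.imwrite("pics/z.png",cv2.resize(a,(600,600),interpolation=cv2.INTER_CUBIC))
c=r.camera("top"); s=r.camera("scene")
def tri(p,q):
    f=[(np.linalg.norm(world(c,[p],z)-world(s,[q],z)),z) for z in np.arange(0,.2,.002)]
    e,z=min(f); print(round(e,4),round(z,3),world(c,[p],z))
tri((243,42),(400.6,169.4))
E
```

```text
0.0047 0.064 [[ 0.80836466 -0.18856475]]
```

View pics/z.png

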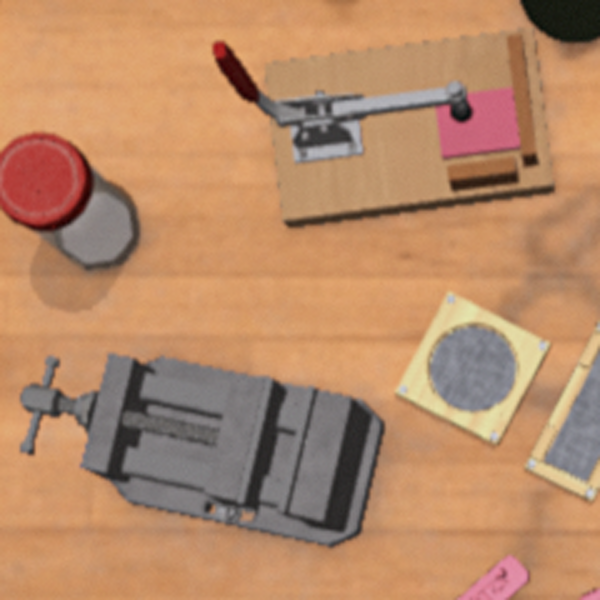

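```bash
python3 - <<'E'
from h import *
c=r.camera("top"); s=r.camera("scene")
def tri(p,q):
    f=[(np.linalg.norm(world(c,[p],z)-world(s,[q],z)),z) for z in np.arange(0,.2,.002)]
    e,z=min(f); print(round(e,4),round(z,3),world(c,[p],z))
tri((179,207),(284.4,189)); tri((196,160),(319,180))
print(world(c,[[192,210],[208,163],[213,170],[201,216]],0.015))
print(delta(.4528,-.2915,85))
E
```

```text
0.0021 0.076 [[ 0.51839983 -0.08697224]]
0.0041 0.08 [[ 0.59727633 -0.11484507]]
[[ 0.52136998 -0.09414506]
 [ 0.60682535 -0.12132997]
 [ 0.59408872 -0.13058248]
 [ 0.51062101 -0.11051102]]
(array([ 0.001 , -0.0013]), np.float64(-70.40690029182312), np.float64(-1.22883222621567))
```

```bash
python3 -m pendant '[[0,0,0.01,-0.112],[0,0,0.01,-0.112],[0,0,0.01,-0.112],[0,0,0.01,-0.112],[0,0,0.01,-0.112],[0,0,0.01,-0.112],[0,0,0.01,-0.112],[0,0,0,-0.112]]' >/dev/null && python3 -m pendant '[[0,0,0.01,-0.112],[0,0,0.01,-0.112],[0,0,0,0],[0,0,0,0]]'; python3 - <<'E'
from h import *
print(tool()[:2],delta(.4528,-.2915))
E
```

```text
time: 3.73
ee_pos: [0.452, -0.2926, 0.0836]
eef_rot: [0.774, 0.633, -0.0, -0.0]
ft_force: [-0.2, -0.4, -0.0]
width: 0.0742
grip_force: 0.0
(array([ 0.45203832, -0.29256348,  0.08358756]), np.float64(78.56906934880791)) (array([0.0012, 0.0005]), None, np.float64(0.0))
```

```bash
python3 -m pendant '[[0.001,0,0.02,0],[0,0,0.02,0],[0,0,0.015,0],[0,0,0.01,0],[0,0,0.0045,0],[0,0,0,0],[0,0,0,0]]' && python3 -m pendant '[[0,0,0,0],[0,0,0,0],[0,0,0,0],[0,0,0,0],[0,0,0,0],[0,0,0,0]]' 0.4 15
```

```text
time: 4.32
ee_pos: [0.4536, -0.2909, 0.0149]
eef_rot: [0.773, 0.635, 0.0, 0.001]
ft_force: [-0.2, 0.9, 0.1]
width: 0.0741
grip_force: 0.0
time: 4.82
ee_pos: [0.4532, -0.2907, 0.0144]
eef_rot: [0.772, 0.635, -0.0, 0.0]
ft_force: [-1.2, 0.7, 3.9]
width: 0.0496
grip_force: 15.1
```

```bash
python3 -m pendant '[[0,0,-0.015,0],[0,0,-0.03,0],[0.01,0.012,-0.02,0],[0.02,0.025,0,0],[0.025,0.030,0,0],[0.025,0.030,0,0],[0.025,0.030,0,0],[0.020,0.025,0,0]]' && python3 -m pendant '[[0.008,0.010,0,0],[0,0,0,0],[0,0,0,0],[0,0,0,0]]';  python3 - <<'E'
from h import *
print(tool()[:2],delta(.640,-.193))
c=r.camera("top"); cv2.imwrite("pics/t2.png",cv2.resize(c["img"][:,:,::-1][90:330,180:420],(600,600),interpolation=cv2.INTER_CUBIC))
E
```

```text
time: 5.48
ee_pos: [0.6284, -0.195, 0.079]
eef_rot: [0.772, 0.636, 0.0, -0.0]
ft_force: [-0.6, -0.8, -0.2]
width: 0.0498
grip_force: 14.9
time: 5.82
ee_pos: [0.6368, -0.1924, 0.0787]
eef_rot: [0.773, 0.635, -0.001, -0.0]
ft_force: [-0.6, -0.2, -0.3]
width: 0.0498
grip_force: 14.9
(array([ 0.63675707, -0.19235173,  0.07870258]), np.float64(78.82762689295785)) (array([-0.    ,  0.0033]), None, np.float64(0.0))
```

View pics/t2.png

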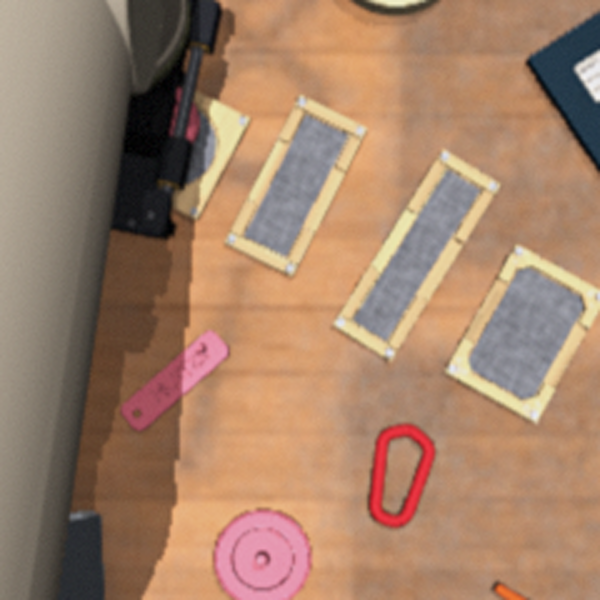

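```bash
python3 -m pendant '[[0,0.0033,0.02,0],[0,0,0.02,0],[0,0,0.012,0],[0,0,0.006,0],[0,0,0.0015,0],[0,0,0,0],[0,0,0,0]]';  python3 - <<'E'
from h import *
p,a,s=tool();print(p,delta(.640,-.193),s["ft_force"])
E
```

```text
time: 6.45
ee_pos: [0.6414, -0.1922, 0.0206]
eef_rot: [0.772, 0.635, 0.0, 0.001]
ft_force: [0.3, 0.6, 0.2]
width: 0.0498
grip_force: 14.9
[ 0.64144764 -0.19215543  0.02059918] (array([-0.0011, -0.0013]), None, np.float64(0.0)) [0.31917158 0.57706674 0.22087374]
```

```bash
python3 -m pendant '[[-0.0005,-0.001,0.001,0],[0,0,0,0],[0,0,0,0]]' && python3 -m pendant '[[0,0,0,0],[0,0,0,0],[0,0,0,0],[0,0,0,0]]' 0.75 && python3 -m pendant '[[0,0,-0.02,0],[0,0,-0.04,0],[0,0,-0.04,0],[0,-0.03,0,0],[0,-0.035,0,0],[0,-0.035,0,0],[0,-0.035,0,0],[0,-0.03,0,0]]' && python3 - <<'E'
from h import *
print(tool()[:2],"carab",delta(.399,-.359,167.8))
E
```

```text
time: 6.7
ee_pos: [0.64, -0.1924, 0.019]
eef_rot: [0.772, 0.635, 0.0, 0.0]
ft_force: [-0.0, -0.4, -0.3]
width: 0.05
grip_force: 14.9
time: 7.03
ee_pos: [0.6399, -0.1922, 0.0186]
eef_rot: [0.772, 0.635, -0.0, 0.0]
ft_force: [-0.8, 0.1, 1.6]
width: 0.0634
grip_force: 0.6
time: 7.7
ee_pos: [0.4758, -0.1601, 0.1183]
eef_rot: [0.772, 0.635, -0.0, -0.0]
ft_force: [-0.0, 0.4, 0.1]
width: 0.0656
grip_force: 0.0
(array([ 0.47576407, -0.16005056,  0.11828723]), np.float64(78.8698450283264)) carab (array([-0.21  , -0.0369]), np.float64(-88.93015497167363), np.float64(-1.5521240085645094))
```

```bash
python3 -m pendant '[[-0.030,-0.003,0,0],[-0.030,-0.003,0,0],[-0.030,-0.003,0,0],[-0.030,-0.003,0,0],[-0.030,-0.003,0,0],[-0.030,-0.004,0,0],[-0.030,-0.004,0,0],[0,0,0,0.122]]' >/dev/null && python3 -m pendant '[[0,0,0,0.122],[0,0,0,0.122],[0,0,0,0.122],[0,0,0,0.122],[0,0,0,0.122],[0,0,0,0.122],[0,0,0,0.122],[0,0,0,0.122]]' 0.8 >/dev/null && python3 -m pendant '[[0,0,0,0.122],[0,0,0,0.122],[0,0,0,0.122],[0,0,0,0.122],[0,0,0,0],[0,0,0,0]]' && python3 - <<'E'
from h import *
print(tool()[:2],"carab",delta(.4124,-.362,167.8))
c=r.camera("top"); cv2.imwrite("pics/t3.png",cv2.resize(c["img"][:,:,::-1][90:330,200:440],(600,600),interpolation=cv2.INTER_CUBIC))
for t in("disc","round_nest","carabiner"):
    for d in r.outline_of(t,"top"): print(t,round(d["score"],2),np.round(rect(c,d["mask"],.008)[:5],1))
E
```

```text
time: 9.53
ee_pos: [0.415, -0.3619, 0.1186]
eef_rot: [0.995, -0.102, 0.0, 0.0]
ft_force: [0.2, 0.3, -0.1]
width: 0.0697
grip_force: 0.0
(array([ 0.4150242 , -0.36191519,  0.1186372 ]), np.float64(-11.746565270916758)) carab (array([-0.0026,  0.0006]), np.float64(0.45343472908325566), np.float64(0.0079139289653913))
disc 0.84 [ 6.419e+02 -1.922e+02  5.110e+01  5.180e+01  2.000e-01]
disc 0.67 [ 352.1 -236.9   11.4   45.3  151. ]
round_nest 0.79 [ 639.1 -193.6   85.6   85.9   62.9]
```

View pics/t3.png

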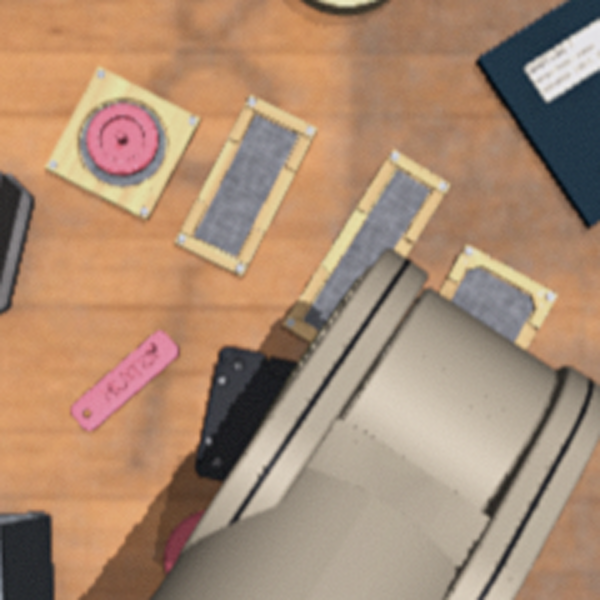

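```bash
python3 -m pendant '[[-0.0026,0.0006,0.02,0],[0,0,0.03,0],[0,0,0.03,0],[0,0,0.015,0],[0,0,0.007,0],[0,0,0.0025,0],[0,0,0,0],[0,0,0,0]]' && python3 -m pendant '[[0,0,0,0],[0,0,0,0],[0,0,0,0],[0,0,0,0],[0,0,0,0],[0,0,0,0]]' 0.3 15
```

```text
time: 10.4
ee_pos: [0.413, -0.3627, 0.0153]
eef_rot: [0.995, -0.104, 0.001, 0.001]
ft_force: [-0.3, 0.1, 0.1]
width: 0.0696
grip_force: 0.0
time: 10.9
ee_pos: [0.4124, -0.3621, 0.0143]
eef_rot: [0.995, -0.104, 0.0, 0.0]
ft_force: [-1.5, 0.8, 1.7]
width: 0.0415
grip_force: 15.0
```

```bash
python3 -m pendant '[[0,0,-0.015,0],[0,0,-0.03,0],[0.024,0.0145,-0.015,0],[0.024,0.0145,0,0],[0.024,0.0145,0,0],[0.024,0.0145,0,0],[0.024,0.0145,0,0],[0,0,0,0.0937]]' >/dev/null && python3 -m pendant '[[0,0,0,0.0937],[0,0,0,0.0937],[0,0,0,0],[0,0,0,0],[0,0,0,0],[0,0,0,0]]';  python3 - <<'E'
from h import *
print(tool()[:2],delta(.5147,-.4576,152))
c=r.camera("top"); s=r.camera("scene")
cv2.imwrite("pics/t4.png",np.hstack([cv2.resize(c["img"][:,:,::-1][140:320,320:480],(400,450),interpolation=cv2.INTER_CUBIC),cv2.resize(s["img"][:,:,::-1][220:340,330:470],(400,450))]))
E
```

```text
time: 12.07
ee_pos: [0.5145, -0.4579, 0.0741]
eef_rot: [0.97, -0.242, 0.0, -0.0]
ft_force: [-0.4, -0.2, 1.0]
width: 0.0412
grip_force: 15.0
(array([ 0.51451488, -0.45788152,  0.07411511]), np.float64(-27.965963163535786)) (array([ 0.    , -0.0003]), np.float64(0.03403683646422451), np.float64(0.0005940548632635828))
```

View pics/t4.png

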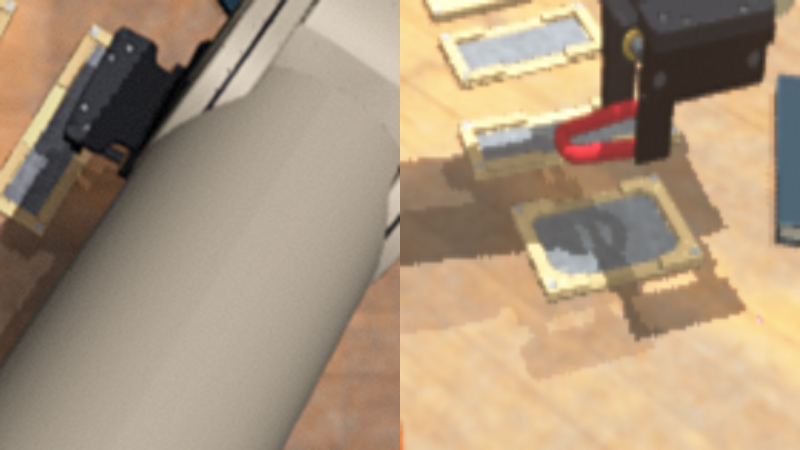

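```bash
python3 -m pendant '[[0,0,0.02,0],[0,0,0.018,0],[0,0,0.01,0],[0,0,0.005,0],[0,0,0.0025,0],[0,0,0,0],[0,0,0,0],[0,0,0,0]]' && python3 -m pendant '[[0,0,0,0],[0,0,0,0],[0,0,0,0],[0,0,0,0]]' 0.7 && python3 -m pendant '[[0,0,-0.02,0],[0,0,-0.04,0],[0,0,-0.03,0],[0,0,0,-0.12],[0,0,0,-0.12],[-0.035,0,0,0],[-0.035,0,0,0],[0,0,0,0]]' && python3 - <<'E'
from h import *
print(tool()[:2],"tag",delta(.4653,-.1971,131.6),tool()[2]["joint_positions"][6])
E
```

```text
time: 12.83
ee_pos: [0.5151, -0.4584, 0.0197]
eef_rot: [0.97, -0.243, 0.001, 0.0]
ft_force: [-0.4, 0.3, -1.0]
width: 0.0413
grip_force: 15.0
time: 13.17
ee_pos: [0.5147, -0.458, 0.0188]
eef_rot: [0.97, -0.243, 0.0, 0.0]
ft_force: [0.1, -0.3, -0.7]
width: 0.0578
grip_force: 0.0
time: 13.83
ee_pos: [0.4396, -0.4402, 0.1071]
eef_rot: [0.992, -0.127, -0.003, -0.001]
ft_force: [0.2, -1.6, -0.2]
width: 0.0614
grip_force: 0.0
(array([ 0.43962119, -0.44022729,  0.10711353]), np.float64(-14.568649413274928)) tag (array([-0.0363, -0.2418]), np.float64(33.83135058672508), np.float64(0.590468458134868)) -1.1728922877457957
```

```bash
python3 -m pendant '[[-0.0045,-0.030,0,0],[-0.0045,-0.030,0,0],[-0.0045,-0.030,0,0],[-0.0045,-0.030,0,0],[-0.0045,-0.030,0,0],[-0.0045,-0.030,0,0],[-0.0045,-0.030,0,0],[-0.0045,-0.030,0,0]]' 0.58 >/dev/null && python3 -m pendant '[[0,0,0,0.118],[0,0,0,0.118],[0,0,0,0.118],[0,0,0,0.118],[0,0,0,0.118],[0,0,0,0],[0,0,0,0]]';  python3 - <<'E'
from h import *
print(tool()[:2],delta(.4653,-.1971,131.6))
c=r.camera("top"); s=r.camera("scene")
for t in("carabiner","wide_nest"):
    for d in r.outline_of(t,"top"): print(t,round(d["score"],2),np.round(rect(c,d["mask"],.008)[:5],1))
cv2.imwrite("pics/t5.png",np.hstack([cv2.resize(c["img"][:,:,::-1][140:320,320:480],(400,450),interpolation=cv2.INTER_CUBIC),cv2.resize(s["img"][:,:,::-1][150:300,230:370],(400,450))]))
E
```

```text
time: 15.08
ee_pos: [0.4714, -0.1991, 0.1087]
eef_rot: [0.914, -0.406, 0.0, 0.0]
ft_force: [-0.4, 0.1, 0.7]
width: 0.0505
grip_force: 0.0
(array([ 0.47140345, -0.19913447,  0.10874002]), np.float64(-47.92291746226962)) (array([-0.0056,  0.0032]), np.float64(0.47708253773038223), np.float64(0.008326661087165245))
carabiner 0.97 [ 502.9 -451.3   43.4   75.5  153.5]
wide_nest 0.63 [ 501.8 -450.2   77.4  108.4  150.6]
```

View pics/t5.png

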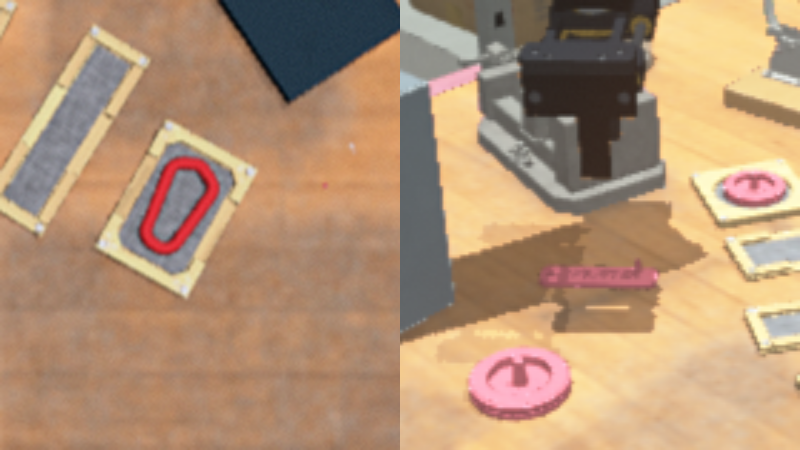

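```bash
python3 -m pendant '[[-0.0056,0.0032,0.02,0.008],[0,0,0.03,0],[0,0,0.025,0],[0,0,0.010,0],[0,0,0.004,0],[0,0,0,0],[0,0,0,0],[0,0,0,0]]' ;  python3 - <<'E'
from h import *
print(tool()[:2],delta(.4653,-.1971,131.6))
E
```

```text
time: 15.95
ee_pos: [0.4662, -0.1975, 0.021]
eef_rot: [0.911, -0.411, 0.001, -0.0]
ft_force: [0.4, 0.9, 0.6]
width: 0.0503
grip_force: 0.0
(array([ 0.46622856, -0.19752307,  0.02095552]), np.float64(-48.5966913406243)) (array([-0.0009,  0.0004]), np.float64(-0.19669134062428384), np.float64(-0.003432911504055432))
```

```bash
python3 -m pendant '[[0,0,0.005,0],[0,0,0.003,0],[0,0,0,0],[0,0,0,0],[0,0,0,0]]' && python3 -m pendant '[[0,0,0,0],[0,0,0,0],[0,0,0,0],[0,0,0,0],[0,0,0,0],[0,0,0,0]]' 0.1 15
```

```text
time: 16.37
ee_pos: [0.4651, -0.1971, 0.0116]
eef_rot: [0.911, -0.412, -0.0, 0.0]
ft_force: [-0.4, 0.4, -0.6]
width: 0.0501
grip_force: 0.0
time: 16.87
ee_pos: [0.4652, -0.1971, 0.0115]
eef_rot: [0.911, -0.412, 0.0, 0.0]
ft_force: [0.4, -0.8, -0.5]
width: 0.0239
grip_force: 15.0
```

```bash
python3 -m pendant '[[0,0,-0.015,0],[0,0,-0.03,0],[0.032,-0.010,-0.015,0],[0.032,-0.010,0,0],[0.032,-0.010,0,0],[0.032,-0.010,0,0],[0.032,-0.010,0,0],[0,0,0,-0.0965]]' >/dev/null && python3 -m pendant '[[0,0,0,-0.0965],[0,0,0,-0.0965],[0,0,0,-0.0965],[0,0,0,0],[0,0,0,0],[0,0,0,0],[0,0,0,0]]';  python3 - <<'E'
from h import *
print(tool()[:2],delta(.6087,-.284,153.5))
s=r.camera("scene")
cv2.imwrite("pics/t6.png",cv2.resize(s["img"][:,:,::-1][150:290,280:440],(640,560)))
E
```

```text
time: 18.12
ee_pos: [0.6085, -0.2841, 0.0716]
eef_rot: [0.973, -0.23, -0.0, 0.0]
ft_force: [-0.7, 0.1, -0.6]
width: 0.0237
grip_force: 15.0
(array([ 0.60845732, -0.28408578,  0.07157186]), np.float64(-26.619067263907027)) (array([ 0.0002, -0.0002]), np.float64(-0.11906726390702715), np.float64(-0.002078115786518631))
```

View pics/t6.png

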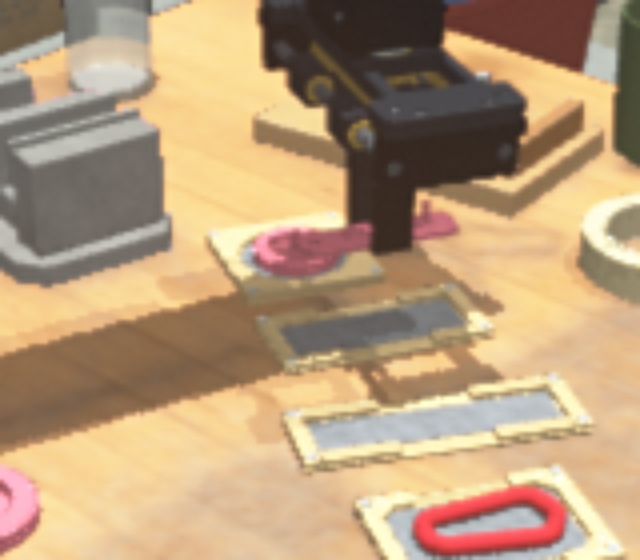

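```bash
python3 -m pendant '[[0,0,0.02,0],[0,0,0.018,0],[0,0,0.01,0],[0,0,0.005,0],[0,0,0.0025,0],[0,0,0,0],[0,0,0,0],[0,0,0,0]]' && python3 -m pendant '[[0,0,0.0005,0],[0,0,0,0],[0,0,0,0]]'
```

```text
time: 18.83
ee_pos: [0.6091, -0.2843, 0.0171]
eef_rot: [0.973, -0.229, 0.001, 0.0]
ft_force: [-0.4, 0.2, 0.2]
width: 0.0235
grip_force: 15.0
time: 19.08
ee_pos: [0.6086, -0.2842, 0.0159]
eef_rot: [0.973, -0.229, 0.0, 0.0]
ft_force: [-0.2, 0.4, -0.9]
width: 0.0234
grip_force: 15.0
```

```bash
python3 -m pendant '[[0,0,0.0006,0],[0,0,0,0],[0,0,0,0]]' && python3 -m pendant '[[0,0,0,0],[0,0,0,0],[0,0,0,0],[0,0,0,0]]' 0.42 && python3 -m pendant '[[0,0,-0.01,0],[0,0,-0.02,0],[0,0,-0.04,0],[0,0,-0.04,0],[-0.035,0.01,0,0],[-0.035,0.03,0,0],[-0.030,0.03,0,0],[-0.030,0.03,0,0]]' && python3 -m pendant '[[-0.030,0.03,0,0],[-0.030,0.03,0,0],[-0.030,0.03,0,0],[0,0,0,0],[0,0,0,0]]'; python3 - <<'E'
from h import *
c=r.camera("top"); s=r.camera("scene")
for t,z in(("disc",.008),("carabiner",.009),("tag",.007),("round_nest",.006),("wide_nest",.006),("bar_nest",.006)):
    for d in r.outline_of(t,"top")[:2]: print(t,round(d["score"],2),np.round(rect(c,d["mask"],z)[:5],1))
cv2.imwrite("pics/t7.png",np.hstack([cv2.resize(c["img"][:,:,::-1][110:290,210:370],(400,450),interpolation=cv2.INTER_CUBIC),cv2.resize(s["img"][:,:,::-1][190:300,310:430],(400,450))]))
E
```

```text
time: 19.33
ee_pos: [0.6085, -0.2841, 0.0149]
eef_rot: [0.973, -0.229, -0.0, 0.0]
ft_force: [0.0, 0.4, -0.2]
width: 0.0233
grip_force: 15.0
time: 19.67
ee_pos: [0.6086, -0.2841, 0.015]
eef_rot: [0.973, -0.229, 0.0, 0.0]
ft_force: [0.4, -0.8, 0.5]
width: 0.0355
grip_force: 0.0
time: 20.33
ee_pos: [0.4519, -0.314, 0.126]
eef_rot: [0.974, -0.229, 0.001, 0.0]
ft_force: [0.2, -1.3, 0.8]
width: 0.0365
grip_force: 0.0
time: 20.75
ee_pos: [0.3328, -0.3551, 0.126]
eef_rot: [0.973, -0.231, 0.0, 0.001]
ft_force: [0.7, 1.5, -0.3]
width: 0.0367
grip_force: 0.0
disc 0.72 [ 334.3 -248.6   39.4   69.    20. ]
disc 0.69 [ 6.419e+02 -1.940e+02  5.110e+01  5.180e+01  2.000e-01]
carabiner 0.69 [ 502.1 -451.7   40.1   73.   153.5]
carabiner 0.34 [ 608.2 -284.1   22.9   89.3  154. ]
tag 0.69 [ 609.3 -283.5   24.5   88.7  154. ]
round_nest 0.55 [ 638.6 -193.2   86.5   87.3   63.4]
wide_nest 0.57 [ 501.7 -450.4   75.7  108.2  151.1]
bar_nest 0.65 [ 608.3 -283.4   58.5  124.1  153.3]
bar_nest 0.19 [ 500.5 -451.6   77.6  108.3  149.9]
```

View pics/t7.png

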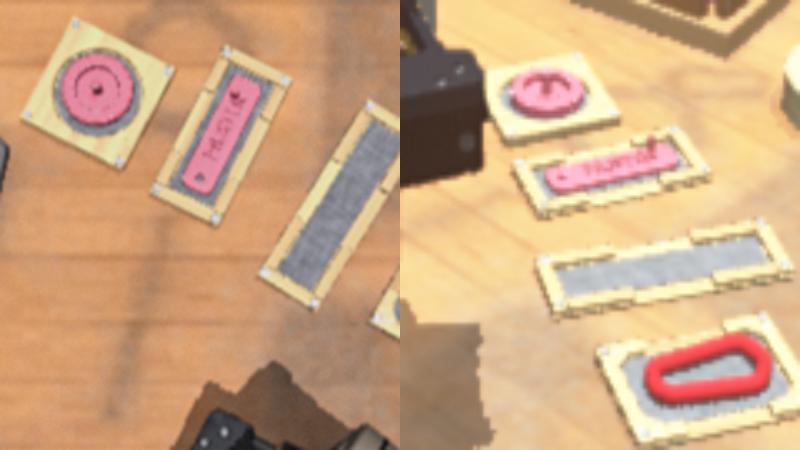

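```bash
python3 - <<'E'
from h import *
c=r.camera("top")
a=cv2.imread("pics/top0.png")[118:178,219:279]; h=cv2.cvtColor(a,cv2.COLOR_BGR2HSV)
b=np.ascontiguousarray(c["img"][118:178,219:279]); g=cv2.cvtColor(b,cv2.COLOR_RGB2HSV)
for n,m,z in(("felt",(h[...,1]<50),.004),("disc",(g[...,0]>155)&(g[...,1]>70),.010)):
    k,l,st,_=cv2.connectedComponentsWithStats(m.astype(np.uint8)); i=1+st[1:,4].argmax()
    f=np.zeros(c["img"].shape[:2],bool); f[118:178,219:279]=l==i
    k=max(cv2.findContours(f.astype(np.uint8),0,1)[0],key=len); hull=cv2.convexHull(world(c,k,z).astype(np.float32)*1000)
    print(n,cv2.fitEllipse(hull), cv2.minEnclosingCircle(hull))
E
```

```text
felt ((638.7333374023438, -193.28692626953125), (61.76971435546875, 62.59906768798828), 166.92063903808594) ((638.7489013671875, -193.30984497070312), 31.58412742614746)
disc ((640.95068359375, -193.26397705078125), (51.5886116027832, 52.303741455078125), 109.08242797851562) ((640.8030395507812, -193.40907287597656), 26.591001510620117)
```

```bash
python3 -c "
from bench import r
print(r.close_job())"
```

```text
the job is handed in; nothing more can be done
None
```

I placed the disc, carabiner and tag, in that order, each in its matching nest within about 2 mm of the middle and let go; the slim nest is empty, and I handed the job in about 21 s into the run, with no verdict returned.

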